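Load the bench shuttle and run it to its notch

TASK

Lay the three rivet cartons flat and upright on the shuttle's small wooden pallet, one in each of the blue outlines so that they make the interlocking layer (two side by side, one across their ends). Then take the red post, slide the loaded pallet along its rails until its spring ball clicks into the notch of the blue stop block, and keep hold of the post there: the job finishes with the gripper still holding the post and the pallet in the notch. Leave the oil bottle, the screwdriver and the steel cup where they are.

Things in the scene. Friction and masses are not known exactly. Their poses are not given: they have to be found in the camera images.
- carton1_mid (a point): Closed cardboard carton of rivets, 66 (x) x 33 (y) x 44 (z) mm, about 0.15 kg, white band and orange label, standing on the bench; the point is its centre, 22 mm above its underside; x along its long side. Gripped by its short ends (66 mm apart) it can be set down close beside another. The three cartons are alike: any may go in any place.
- carton2_mid (a point): Carton, the same as carton1 in every way; the point is its centre, 22 mm above its underside, x along its long side.
- carton3_mid (a point): Carton, the same as carton1 in every way; the point is its centre, 22 mm above its underside, x along its long side.
- slot_a (a point): First 66 x 33 mm place outlined in blue on the pallet's top; its centre, on the top face, 45 mm above the bench; x along its long side, z up; moves with the pallet. Long side along the rails; it lies beside slot_b (centres 39 mm apart, so 6 mm between cartons).
- slot_b (a point): Second 66 x 33 mm place outlined in blue on the pallet's top; its centre, on the top face, 45 mm above the bench; x along its long side, z up; moves with the pallet. Beside slot_a, long side along the rails, on the side of the pallet away from the robot.
- slot_c (a point): Third 66 x 33 mm place outlined in blue on the pallet's top; its centre, on the top face, 45 mm above the bench; x along its long side, z up; moves with the pallet. It lies across the leading ends of slot_a and slot_b (6 mm between cartons), long side across the rails. Fill it last: a carton here leaves no room for a finger at that end of slot_a and slot_b.
- pallet: The shuttle's pallet: wooden slab 90 mm across the rails x 125 mm along them x 15 mm thick, on two rails; origin at the centre of its underside, 30 mm above the bench; x across the rails, away from the robot, y along the rails in the sliding direction (roughly to the robot's left), up to 0.32 m of travel. It slides with a few newtons of friction and stays where it is left.
- post_grip (a point): Gripping point on the red upright post at the pallet's robot-side edge, the handle to slide it by: 24 mm across the rails x 18 mm along them, red from 38 to 90 mm above the bench; the point is on its axis, 73 mm above the bench, 78 mm from the pallet's middle; axes as the pallet. Grip the red part from above, fingers closing along the rails.
- pointer (a point): Red line on the pallet's top at the middle of the edge away from the robot, right above the spring-loaded brass ball that sticks out of that edge; x across the rails, y along the rails in the sliding direction.
- notch (a point): The notch between two upright round steel ridges on the blue stop block (28 x 50 x 50 mm, red line on top), fixed beside the rails at a place that varies; 45 mm above the bench; y = sliding direction. Ball in notch: pointer abreast (y offset 0), 7.5 mm to the robot's side. The ball meets the first ridge about 12 mm before, resists with 6 to 10 N, then drops in and resists either way.
- oil_bottle: White bottle with a red cap, 50 mm across, 130 mm tall, near the rails' right end; leave alone. Origin at its foot.
- screwdriver: Screwdriver with a red handle, 150 mm long, lying on the bench near the rails; leave alone. Origin under its middle, x along it towards the tip.
- rivet_cup: Open steel cup, 70 mm across, 60 mm tall; leave alone. Origin at its foot.
There are look-alikes about, which are no part of the job. What is shaped like the part that bears carton3_mid but green or pink is not meant.

How it is judged:
By the outcome, as a careful person would: the job done as asked, in the order asked, and still so for the second after the job is handed in, while the arm keeps its last pose, push and grip.
It also fails if it takes over 72 s, if anything falls off the work surface, if the arm or the gripper's body presses on something with over 40 N, if the wrist force passes 120 N, or if a joint passes its speed limit or range.

ROBOT

A 6-joint arm with a two-finger parallel gripper is mounted at the origin on the work surface. World frame = base frame: x ahead of the robot, y to its left, z up, the work surface at z = 0. Lengths are in mm, angles in rad, forces in N, time in s.
With the tool pointing down it reaches from about 400 to 925 mm from the base axis. Payload 3.4 kg.
Tool frame: the origin (TCP) lies at the very end of the fingers, on their centre line; the grasp point (between the pads) lies env.hold_point_z behind it (env.hold_point_z is the distance from the TCP to the grasp point, in mm); x points along the fingers, y is the direction in which the jaws open and shut, and the axes are right-handed (so a half turn about x gives the same grasp; the last joint's range is limited). The gripper opens to 85 mm and grips with 20 to 120 N. Pads are 22 mm wide; open, the fingers measure 114 mm over their backs; the gripper's body (76 mm by 85 mm) begins 54 mm behind the grasp point. The pads swing forward as they close: fully open they stand 13 mm farther back than shut.
Start: joints at [1.03, 0.307, 1.506, -0, 1.328, -0.073], TCP at [259.304, 513.218, 231.305] pointing down, gripper open.
Joint ranges: [-3.12, 3.12], [-1.05, 2.28], [0.14, 2.33], [-1.42, 4.57], [0.1, 2.73], [-2.68, 2.68]. Speed limits (rad/s): [2.57, 2.57, 3.14, 3.14, 3.14, 3.14].

INTERFACE

Orientations are given as [roll, pitch, yaw] about the fixed x, y, z axes, in that order (R = Rz(yaw) Ry(pitch) Rx(roll)).
In Python, from cell import get_obs, vision, env, nets gives the robot as it stands.
- The arm moves only by the tool move_arm, never from a script. Its argument "series" is a list of rows, each a list of 7 numbers: the shift along the tool's x, y, z in m, then the turn, a rotation vector about the tool's x, y, z in rad, then the closure, from 0 (fully open) to 1 (shut). In form: [[tx, ty, tz, rx, ry, rz, fingers], ...]. A call has 1 to 10 rows; each row is the pose to reach, as a shift and turn from the pose commanded when the call began, along the tool's axes at that moment; what a row does not reach only later rows make up. A row lasts 1/12 s, in which the tool goes at most 41.7 mm and 7.16 degrees, less where a joint would pass 70% of its speed; a pose out of reach is approached as far as the arm can. A call with a gripper value outside its range is refused whole. The fingers move at their own pace and stop on an object; "newtons" is the grip in N (left out, the last holds). Time passes only in rows, so rows that repeat a pose let the fingers close. It gives the time, the measured TCP pose, the force and the opening at its end, in the units of the state.
- get_obs(): the state, without advancing time (a new reading comes with each control period).
- vision.snapshot(name): name is "scene" or "top"; returns a dict with "pixels" (384x512x3 uint8, red, green, blue), "K" (3x3 intrinsics, pixels), "D" ([k1, k2, p1, p2, k3] as OpenCV has them; the pictures are not rectified), "R" (3x3) and "t" (3): a world point X has camera coordinates R X + t. Camera axes: x right, y down, z forward; pixel columns grow to the right and rows downward; lengths in mm; the calibration is good to about 2 mm. A picture is of the moment at which its call begins. There is no depth.
- env.finish_job(): hands the job in, once; it reports no verdict.
Trained networks look in a picture, given as the dict that the camera call returned (one of the last four; its "shot" number tells which), for a name from the list of things; names that differ only in an ending like _2 or _b are one class to them, and where a whole thing is asked for, a point or a joint stands for the part that bears it (a point fixed in the world has none). Each returns a list of dicts, best first, with "confidence" (0 to 1); they miss things now and then, are a little off and sometimes report something else, mostly with a low value. They report only what shows in the picture. A call takes as long as a camera call. They do not tell look-alikes from the thing itself.
- nets.regions_of(name, picture): "pixels" (384x512 bool, what is visible of it) and "extent" ([left, top, right, bottom] in pixels, round what is visible of it).
- nets.landmark_of(name, picture): "point" ([column, row] in pixels: a listed point, or the origin of a listed thing).
The state is a dict: "time": time; "joint_pos": joint angles; "qd": joint speeds; "effort": joint torques, N m; "tcp_pos": TCP position; "tcp_rot": TCP orientation; "wrist_force": force on the tool from outside, world axes, zero at the start; "ft_torque": the same for the moment, N m; "grip_width": finger opening in mm.
Only numpy, scipy, OpenCV 4.12 (cv2) and the standard library are available. Lean on these libraries where they do the work, as an engineer would, in place of code of your own. Each camera call takes 0.05 s, during which the arm holds its last target. There are 200 camera calls.

## Working session

There is one attempt and no reset: what is moved stays moved. The work goes in short steps, Python scripts to look and compute and a tool call to move; the robot and the scene stay as the last step left them, time stands still between calls to the robot, and variables do not carry over. Pictures are saved under pics/ and viewed, about 8 in all and at most 12, crops included, and the job is handed in when it is done.

Besides the shell and the picture viewer there is one more tool, called as name(argument=value, ...) on one line, values as JSON. move_arm: Moves the arm, as the interface text tells. Its arguments: {"type":"object","properties":{"series":{"type":"array","items":{"type":"array","items":{"type":"number"}}},"newtons":{"type":"number"}},"required":["series"]}

```bash
mkdir -p pics; ls; python3 - <<'E'
from cell import get_obs, vision, env, nets
import cv2,numpy as np
print(get_obs(), env.hold_point_z)
for n in ("scene","top"):
    p=vision.snapshot(n); cv2.imwrite(f"pics/{n}0.png",cv2.resize(p["pixels"][:,:,::-1],(800,600),interpolation=cv2.INTER_CUBIC))
    print(n,p["K"].tolist(),p["D"],p["R"].tolist(),p["t"])
    for k in ["carton1_mid","slot_a","slot_b","slot_c","pallet","post_grip","pointer","notch","oil_bottle","screwdriver","rivet_cup"]:
        print(k,[(np.round(d["point"],1).tolist(),round(d["confidence"],2)) for d in nets.landmark_of(k,p)])
E
```

```text
pics
{'time': 0.0, 'joint_pos': array([ 1.02949239e+00,  3.07599389e-01,  1.50769731e+00, -2.23110719e-05,
        1.32838274e+00, -7.35173837e-02]), 'qd': array([-0.0004811 , -0.00277161,  0.00023062,  0.000227  , -0.00030441,
       -0.00016858]), 'effort': array([ 7.12222427e-04, -4.57537758e+01, -2.51920098e+01, -4.12626332e-04,
        1.32703671e-02, -1.74670441e-05]), 'tcp_pos': array([258.94781455, 512.60152011, 230.35689529]), 'tcp_rot': array([-1.63394049,  1.56870942, -2.10172167]), 'wrist_force': array([ 0.2575356 , -1.09035455,  0.06575434]), 'ft_torque': array([ 0.01118438, -0.00020658, -0.01290044]), 'grip_width': 85.15792667373482} 18.700000000000003
scene [[410.20956475417927, 0.0, 252.82541404389207], [0.0, 410.20956475417927, 187.70937481960576], [0.0, 0.0, 1.0]] [-0.05700852  0.          0.          0.          0.        ] [[-0.7251882228544364, 0.6884310554902543, -0.01283445634995191], [0.6138750007764111, 0.6379842348293819, -0.46490170953754245], [-0.3118645937822787, -0.3450199964433113, -0.8852692681886523]] [ 375.51059923 -274.53599426 1193.00444189]
carton
[... 747 characters left out ...]
681226], [-0.9867904692506944, 0.0074751870517873655, -0.16182920433140327], [0.1618829583530358, 0.007250602147514148, -0.9867833280732745]] [  -1.83917168  527.30319762 1356.20482942]
carton1_mid [([244.2, 223.3], 0.53)]
slot_a [([303.5, 170.9], 0.7), ([284.9, 163.5], 0.62), ([304.2, 156.7], 0.55)]
slot_b [([303.5, 170.9], 0.7), ([284.9, 163.5], 0.62), ([304.2, 156.7], 0.55)]
slot_c [([303.5, 170.9], 0.7), ([284.9, 163.5], 0.62), ([304.2, 156.7], 0.55)]
pallet [([294.6, 161.9], 0.74)]
post_grip []
pointer [([296.6, 147.7], 0.78), ([285.4, 161.8], 0.18)]
notch [([215.5, 155.7], 0.75)]
oil_bottle [([376.8, 190.9], 0.68)]
screwdriver [([299.2, 231.9], 0.67)]
rivet_cup [([364.3, 237.7], 0.74)]
```

View pics/scene0.png

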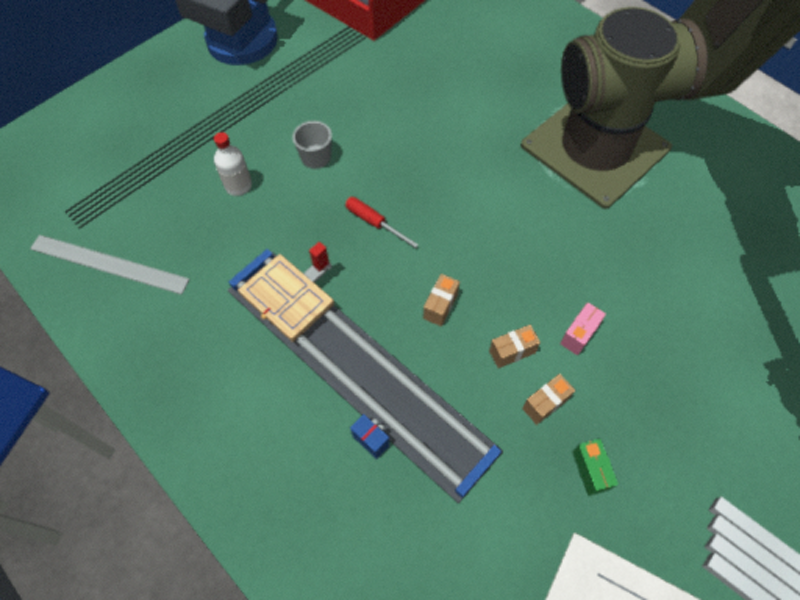

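View pics/top0.png

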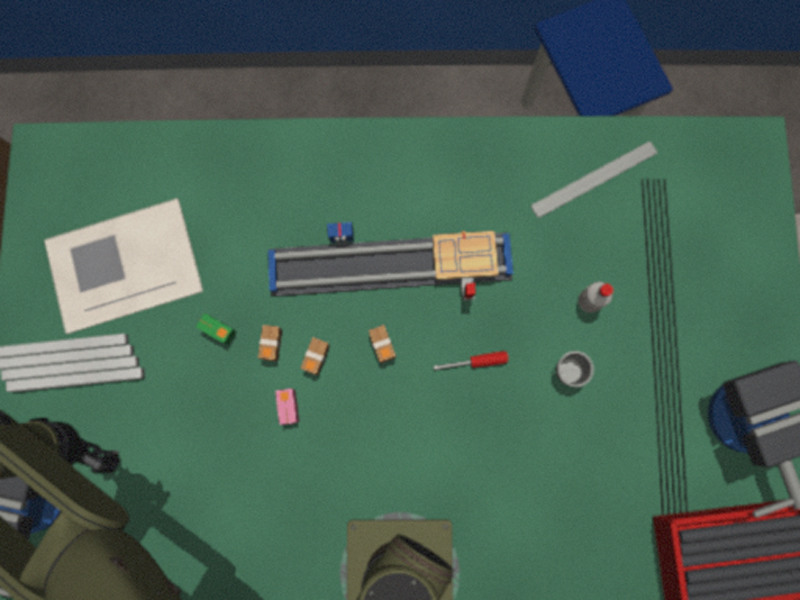

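The scene view shows the pallet at about (285,295), the post at (320,257), the stop block at (371,436) and brown cartons at (441,300), (515,345) and (549,398). The top view shows the same cartons at (382,345), (315,356) and (269,343). The pink and green boxes are look-alikes.

Next I'll measure by fitting boxes to both views.

```bash
cat > h.py <<'E'
import numpy as np, cv2, json
from scipy.optimize import minimize, least_squares
from scipy.spatial.transform import Rotation as Rt
from cell import get_obs, vision, env, nets
def proj(p,X): return cv2.projectPoints(np.asarray(X,float).reshape(-1,3),cv2.Rodrigues(p["R"])[0],p["t"],p["K"],p["D"])[0].reshape(-1,2)
def tri(obs):  # [(pic,px)...] -> point, residual px
    f=lambda X: np.concatenate([proj(p,X)[0]-u for p,u in obs])
    s=least_squares(f,[600,0,30]); return s.x,np.abs(s.fun).max()
def ray(p,u,z):
    n=cv2.undistortPoints(np.array([[u]],float),p["K"],p["D"])[0,0]
    d=p["R"].T@np.r_[n,1]; c=-p["R"].T@p["t"]; return c+d*(z-c[2])/d[2]
def box(x,y,z,yaw,L,W,H):
    c=np.array([[a,b,h] for a in(-.5,.5) for b in(-.5,.5) for h in(0,1)])*[L,W,H]
    return Rt.from_euler('z',yaw).apply(c)+[x,y,z]
def hullmask(p,X):
    h=cv2.convexHull((proj(p,X)*4+1.5).astype(np.float32)); m=np.zeros((384*4,512*4),np.uint8)
    cv2.fillConvexPoly(m,np.round(h*16).astype(np.int32),1,shift=4)
    return cv2.resize(m.astype(np.float32),(512,384),interpolation=cv2.INTER_AREA)
def fitbox(views,x0,dims,freez=True):  # views [(pic,mask)]
    def cost(v):
        X=box(v[0],v[1],v[3] if freez else 0,v[2],*dims); c=0
        for p,m in views:
            h=hullmask(p,X); c+=1-np.minimum(h,m).sum()/np.maximum(h,m).sum()
        return c
    v=[*x0,0.] if freez else x0; n=len(v)
    sim=np.vstack([v]+[np.array(v)+np.eye(n)[i]*[8,8,.25,6][i] for i in range(n)])
    s=minimize(cost,v,method='Nelder-Mead',options=dict(initial_simplex=sim,xatol=.02,fatol=1e-4)); return s.x,s.fun
def notbench(p,c,r=24):
    h=cv2.cvtColor(p["pixels"],cv2.COLOR_RGB2HSV).astype(int); hue=h[...,0]
    brown=((hue<40)|(hue>165))&(h[...,2]>60)
    m=np.zeros(hue.shape,np.uint8); cv2.circle(m,tuple(int(round(a)) for a in c),r,1,-1)
    m=(brown&(m>0)).astype(np.uint8); n,l,s,ce=cv2.connectedComponentsWithStats(m)
    k=1+np.argmin(np.linalg.norm(ce[1:]-c,axis=1)-s[1:,4]*.05); return (l==k).astype(np.float32)
def go(x,y,z,jaw):  # tool-axis delta from measured pose; jaw = world direction of jaw axis (mod pi)
    o=get_obs(); R=Rt.from_euler('xyz',o["tcp_rot"]); M=R.as_matrix()
    d=M.T@((np.array([x,y,z])-o["tcp_pos"])/1000)
    best=None
    for k in(0,np.pi):
        ty=np.array([np.cos(jaw+k),np.sin(jaw+k),0]); tx=np.array([0,0,-1.]); T=np.c_[tx,ty,np.cross(tx,ty)]
        r=Rt.from_matrix(M.T@T).as_rotvec()
        if best is None or np.linalg.norm(r)<np.linalg.norm(best): best=r
    print("go",np.round(d,4).tolist(),np.round(best,3).tolist(),"j6",round(o["joint_pos"][5],2)); return d,best
E
python3 - <<'E'
from h import *
S=vision.snapshot("scene"); T=vision.snapshot("top")
cs=[(441,300),(515,345),(549,398)]; ct=[(382,345),(315,356),(269,343)]
res=[]
for a,b in zip(cs,ct):
    a=np.array(a)/1.5625-.2; b=np.array(b)/1.5625-.2
    ms,mt=notbench(S,a),notbench(T,b)
    X=ray(T,b,22)
    best=min((fitbox([(S,ms),(T,mt)],[X[0],X[1],y],(66,33,44)) for y in(0,.75,1.5,2.2)),key=lambda r:r[1])
    nz=min((fitbox([(S,ms),(T,mt)],[X[0],X[1],best[0][2]],(66,33,44),False),),key=lambda r:r[1])
    o1=fitbox([(S,ms)],nz[0],(66,33,44),False);o2=fitbox([(T,mt)],nz[0],(66,33,44),False)
    print(ms.sum(),mt.sum(),[ (np.round(q[0],2).tolist(),round(q[1],3)) for q in(best,nz,o1,o2)])
for k,a,b in [("slot_a",(182.8,178.9),(303.5,170.9)),("slot_b",(170.3,187.3),(304.2,156.7)),("slot_c",(191.1,194.6),(284.9,163.5)),("pointer",(165.5,199.6),(296.6,147.7)),("notch",(243.3,272.8),(215.5,155.7)),("oil",(154.3,119.7),(376.8,190.9)),("screwd",(241.6,143.7),(299.2,231.9)),("cup",(201.1,103.2),(364.3,237.7)),("postS?",(206.6,160.8),(470/1.5625,288/1.5625))]:
    X,r=tri([(S,a),(T,b)]); print(k,np.round(X,1),round(r,2), np.round(ray(S,a,45),1),np.round(ray(T,b,45),1))
E
```

```text
465.0 262.0 [([447.69, 33.16, 0.35, 4.66], np.float64(0.189)), ([447.54, 32.97, 0.35], np.float64(0.215)), ([446.5, 30.75, 0.38], np.float64(0.062)), ([447.43, 34.46, 0.35], np.float64(0.084))]
540.0 268.0 [([423.66, 167.41, -0.36, 4.73], np.float64(0.19)), ([423.26, 167.53, -0.36], np.float64(0.212)), ([423.56, 165.6, -0.34], np.float64(0.075)), ([423.4, 169.18, -0.36], np.float64(0.086))]
534.0 274.0 [([450.86, 258.22, 3.02, 4.22], np.float64(0.204)), ([450.46, 258.37, 3.04], np.float64(0.225)), ([449.99, 257.15, 3.04], np.float64(0.059)), ([450.46, 260.57, 3.02], np.float64(0.098))]
slot_a [ 604.1 -159.    35.6] 1.3 [ 608.3 -156.5   45. ] [ 598.2 -154.3   45. ]
slot_b [ 645.1 -158.5   45.7] 0.35 [ 645.5 -159.6   45. ] [ 644.2 -157.6   45. ]
slot_c [622.6 -98.8  59.8] 1.19 [ 621.2 -108.4   45. ] [622.6 -96.1  45. ]
pointer [ 674.6 -136.    51.6] 0.83 [ 674.9 -141.1   45. ] [ 673.7 -134.1   45. ]
notch [657.2 120.4  30. ] 1.44 [661.5 121.6  45. ] [649.7 123.5  45. ]
oil [ 537.2 -391.9   -1.6] 1.15 [ 549.  -353.4   45. ] [ 532.6 -382.4   45. ]
screwd [ 413.9 -145.5    9.8] 1.99 [ 432.1 -131.7   45. ] [ 406.4 -136.6   45. ]
cup [ 392.1 -353.   -19.7] 0.48 [ 421.5 -307.9   45. ] [ 386.9 -336.7   45. ]
postS? [ 545.1 -137.7   82.1] 1.26 [ 531.4 -155.4   45. ] [ 555.3 -144.8   45. ]
```

```bash
python3 - <<'E'
from h import *
S=vision.snapshot("scene"); T=vision.snapshot("top")
def wood(p,c,r):
    h=cv2.cvtColor(p["pixels"],cv2.COLOR_RGB2HSV).astype(int)
    m=((h[...,0]<32)&(h[...,1]>50)&(h[...,2]>95)).astype(np.uint8); k=np.zeros_like(m); cv2.circle(k,c,r,1,-1); m*=k
    m=cv2.morphologyEx(m,cv2.MORPH_CLOSE,np.ones((5,5),np.uint8)); n,l,s,_=cv2.connectedComponentsWithStats(m)
    return (l==1+np.argmax(s[1:,4])).astype(np.float32)
ms,mt=wood(S,(182,190),38),wood(T,(298,163),30)
class B: pass
def fit(views,v0):
    def cost(v):
        c=0
        for p,m in views:
            h=hullmask(p,box(v[0],v[1],30,v[2],90,125,15)); c+=1-np.minimum(h,m).sum()/np.maximum(h,m).sum()
        return c
    sim=np.vstack([v0]+[np.array(v0)+np.eye(3)[i]*[8,8,.1][i] for i in range(3)])
    s=minimize(cost,v0,method='Nelder-Mead',options=dict(initial_simplex=sim,xatol=.02,fatol=1e-4)); return np.round(s.x,3).tolist(),round(s.fun,3)
print(ms.sum(),mt.sum())
f=fit([(S,ms),(T,mt)],[625,-137,.04]); print(f,fit([(S,ms)],f[0]),fit([(T,mt)],f[0]))
def blue(p,c,r):
    h=cv2.cvtColor(p["pixels"],cv2.COLOR_RGB2HSV).astype(int)
    m=((h[...,0]>105)&(h[...,0]<130)&(h[...,1]>150)).astype(np.uint8); k=np.zeros_like(m); cv2.circle(k,c,r,1,-1); m*=k
    m=cv2.morphologyEx(m,cv2.MORPH_CLOSE,np.ones((5,5),np.uint8)); return m.astype(np.float32)
bs,bt=blue(S,(237,279),22),blue(T,(217,148),16); print(bs.sum(),bt.sum())
g=fitbox([(S,bs),(T,bt)],[675,122,f[0][2]],(28,50,50),False); print("block",g, fitbox([(S,bs)],g[0],(28,50,50),False),fitbox([(T,bt)],g[0],(28,50,50),False))
# overlay
x,y,w=f[0]; R=Rt.from_euler('z',w); out=[]
L=lambda cx,cy,a,b,z:[R.apply([cx+i*a/2,cy+j*b/2,0])+[x,y,z] for i,j in((-1,-1),(1,-1),(1,1),(-1,1))]
polys=[L(-19.5,-19.5,33,66,45),L(19.5,-19.5,33,66,45),L(0,36,66,33,45),L(0,0,90,125,45),L(-78,0,24,18,90)]
for c in((447.7,33.2,.35),(423.7,167.4,-.36),(450.9,258.2,3.02)):
    b=box(*c[:2],0,c[2],66,33,44); polys.append(b[[1,5,7,3]])
b=box(g[0][0],g[0][1],0,g[0][2],28,50,50); polys.append(b[[1,5,7,3]])
for p,(x0,y0,x1,y1) in((S,(135,130,385,300)),(T,(160,125,330,245))):
    k=4 if p is T else 3.2
    im=cv2.resize(p["pixels"][y0:y1,x0:x1,::-1],None,fx=k,fy=k,interpolation=cv2.INTER_CUBIC)
    for q in polys: cv2.polylines(im,[np.int32(np.round((proj(p,q)-[x0,y0]+.5)*k*8))],True,(255,0,255),1,cv2.LINE_AA,3)
    cv2.imwrite("pics/ov_%s.png"%("T" if p is T else "S"),im)
for p in(S,T):
  for n in("post_grip","pointer","notch","slot_a"): print(n,[(np.round(d["point"],1).tolist(),round(d["confidence"],2)) for d in nets.landmark_of(n,p)])
E
```

```text
1766.0 1251.0
([626.077, -137.43, 0.058], np.float64(0.14)) ([625.833, -139.009, 0.066], np.float64(0.035)) ([625.894, -135.764, 0.06], np.float64(0.089))
336.0 106.0
block (array([6.78702819e+02, 1.18164327e+02, 1.19072519e-01]), np.float64(0.7012048363685608)) (array([6.78673806e+02, 1.17053629e+02, 1.44459965e-02]), np.float64(0.1928979754447937)) (array([6.81228441e+02, 1.19858539e+02, 3.02817362e-01]), np.float64(0.4838513135910034))
post_grip [([202.3, 161.9], 0.95)]
pointer [([165.6, 199.1], 0.91)]
notch [([242.4, 270.7], 0.94)]
slot_a [([183.1, 181.3], 0.97), ([169.1, 189.4], 0.94), ([193.0, 193.1], 0.86)]
post_grip []
pointer [([297.5, 151.7], 0.87), ([364.7, 237.3], 0.59)]
notch [([217.2, 151.5], 0.49)]
slot_a [([283.8, 164.4], 0.97), ([304.6, 155.6], 0.65), ([306.2, 169.1], 0.63)]
```

View pics/ov_T.png

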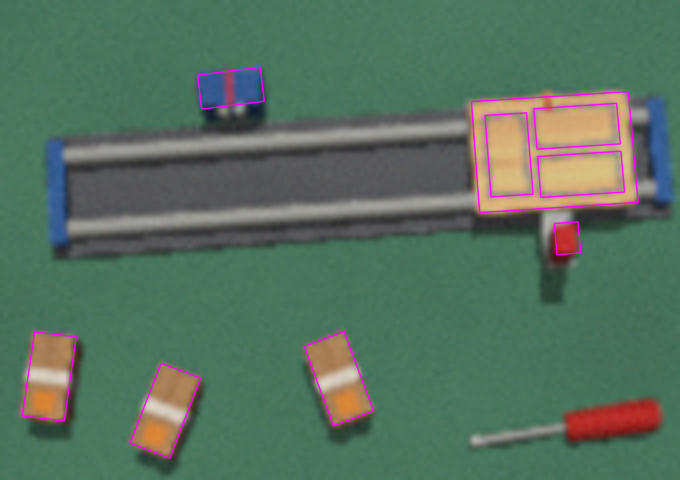

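View pics/ov_S.png

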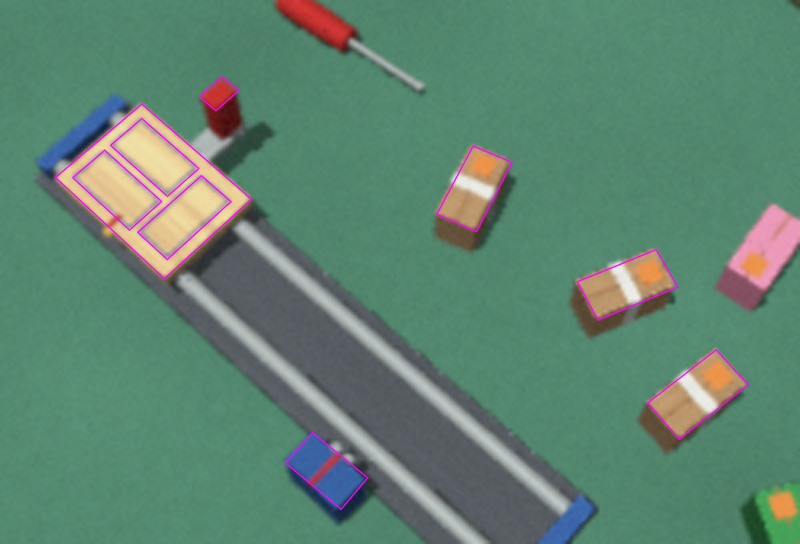

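The overlays fit in both views, apart from an offset of about ±1.7 mm in y between the two cameras, which I average. Heights agree: carton underside at about 4 mm with z left free, and slots at about 45 mm.

Next: check clearance to the pink box and plan the first grasp.

```bash
python3 - <<'E'
from h import *
T=vision.snapshot("top"); 
h=cv2.cvtColor(T["pixels"],cv2.COLOR_RGB2HSV).astype(int); c=np.array((287,407))/1.5625
m=np.zeros((384,512),np.uint8); cv2.circle(m,tuple(np.int32(c)),22,1,-1)
m=(((h[...,0]<40)|(h[...,0]>150))&(h[...,1]>70)&(m>0)).astype(np.float32); X=ray(T,c,22)
print(m.sum(),min((fitbox([(T,m)],[X[0],X[1],y],(66,33,44),False) for y in(-.3,.3)),key=lambda r:r[1]))
go(447.6,33.1,130,.35); go(447.6,33.1,3,.35)
E
```

```text
253.0 (array([3.23103533e+02, 2.22808648e+02, 1.75122543e-01]), np.float64(0.13288962841033936))
go [0.1013, -0.3437, 0.3846] [0.753, -0.0, -0.0] j6 -0.07
go [0.2283, -0.3437, 0.3846] [0.753, -0.0, -0.0] j6 -0.07
```

move_arm(series=[[0.1013,-0.3437,0.3846,0.753,0,0,0],[0.1013,-0.3437,0.3846,0.753,0,0,0],[0.1013,-0.3437,0.3846,0.753,0,0,0],[0.1013,-0.3437,0.3846,0.753,0,0,0],[0.1013,-0.3437,0.3846,0.753,0,0,0],[0.1013,-0.3437,0.3846,0.753,0,0,0],[0.1013,-0.3437,0.3846,0.753,0,0,0],[0.1013,-0.3437,0.3846,0.753,0,0,0],[0.1013,-0.3437,0.3846,0.753,0,0,0],[0.1013,-0.3437,0.3846,0.753,0,0,0]], newtons=40)

```text
time: 2.68
tcp_pos: [409.1, 130.8, 151.0]
tcp_rot: [1.449, 1.57, 0.228]
wrist_force: [0.3, 0.2, 0.3]
grip_width: 85.2
```

```bash
python3 -c "
from h import *
go(447.6,33.1,90,.35)"
```

```text
go [0.0611, 0.0026, 0.105] [0.0, 0.0, -0.001] j6 -0.14
```

move_arm(series=[[0.0611,0.0026,0.105,0,0,0,0],[0.0611,0.0026,0.105,0,0,0,0],[0.0611,0.0026,0.105,0,0,0,0],[0.0611,0.0026,0.105,0,0,0,0],[0.0611,0.0026,0.105,0,0,0,0],[0.0611,0.0026,0.105,0,0,0,0],[0.0611,0.0026,0.105,0,0,0,0]])

```text
time: 3.27
tcp_pos: [447.0, 35.8, 90.5]
tcp_rot: [1.707, 1.57, 0.487]
wrist_force: [-0.1, 0.9, 1.1]
grip_width: 85.7
```

```bash
python3 -c "
from h import *
print(get_obs()['qd'])
go(447.6,33.1,4,.35)"
```

```text
[ 0.01505518 -0.01095621  0.00064316 -0.00331375 -0.00473782 -0.00056821]
go [0.0865, -0.0004, 0.0027] [0.001, -0.0, -0.001] j6 -0.37
```

move_arm(series=[[0.03,0,0.0027,0,0,0,0],[0.06,0,0.0027,0,0,0,0],[0.0865,0,0.0027,0,0,0,0],[0.0865,0,0.0027,0,0,0,0],[0.0865,0,0.0027,0,0,0,0.4],[0.0865,0,0.0027,0,0,0,0.4],[0.0865,0,0.0027,0,0,0,0.5],[0.0865,0,0.0027,0,0,0,0.5],[0.0865,0,0.0027,0,0,0,0.5],[0.0865,0,0.0027,0,0,0,0.5]])

```text
time: 4.1
tcp_pos: [448.9, 32.4, 4.6]
tcp_rot: [1.267, 1.568, 0.046]
wrist_force: [-0.2, 1.1, 7.6]
grip_width: 65.5
```

```bash
python3 - <<'E'
from h import *
o=get_obs(); print(o["tcp_pos"],o["grip_width"],o["wrist_force"])
T=vision.snapshot("top");S=vision.snapshot("scene")
ims=[]
for p,X in((T,(447,33,40)),(S,(447,33,40))):
    u=np.int32(proj(p,X)[0]); ims.append(cv2.resize(p["pixels"][u[1]-40:u[1]+40,u[0]-45:u[0]+45,::-1],(396,352),interpolation=cv2.INTER_CUBIC))
cv2.imwrite("pics/g1.png",np.hstack(ims))
go(447.6,33.1,150,.35)
E
```

```text
[448.94444231  32.43935089   4.64289681] 65.47405064222946 [-0.24462431  1.05364939  7.56779511]
go [-0.1454, -0.0007, -0.001] [-0.0, 0.001, -0.002] j6 -0.37
```

View pics/g1.png

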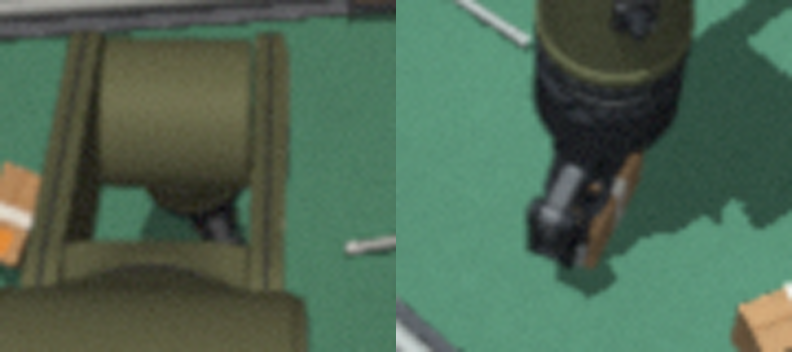

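The gripper is on the carton (scene crop, carton at about (610,215)) and the width reads 65.5 mm. Now lift and carry to slot_b.

```bash
python3 -c "
from h import *
go(646.7,-155.7,150,1.63)"
```

```text
go [-0.1449, 0.1217, 0.2446] [-1.28, 0.002, -0.002] j6 -0.37
```

move_arm(series=[[-0.04,0,0,0,0,0,0.5],[-0.08,0,0,0,0,0,0.5],[-0.115,0.01,0.02,-0.12,0,0,0.5],[-0.145,0.025,0.05,-0.24,0,0,0.5],[-0.145,0.04,0.08,-0.36,0,0,0.5],[-0.145,0.055,0.11,-0.48,0,0,0.5],[-0.145,0.07,0.14,-0.6,0,0,0.5],[-0.145,0.085,0.17,-0.72,0,0,0.5],[-0.145,0.1,0.2,-0.84,0,0,0.5],[-0.145,0.11,0.225,-0.96,0,0,0.5]])

```text
time: 5.03
tcp_pos: [630.2, -143.3, 148.7]
tcp_rot: [-0.123, 1.569, -0.379]
wrist_force: [0.6, 0.4, -1.1]
grip_width: 65.5
```

```bash
python3 -c "
from h import *
go(646.7,-155.7,110,1.63)"
```

```text
go [0.0387, -0.0078, 0.019] [-0.315, 0.002, 0.0] j6 -1.6
```

move_arm(series=[[0.02,-0.0078,0.019,-0.12,0,0,0.5],[0.0387,-0.0078,0.019,-0.24,0,0,0.5],[0.0387,-0.0078,0.019,-0.315,0,0,0.5],[0.0387,-0.0078,0.019,-0.315,0,0,0.5],[0.0387,-0.0078,0.019,-0.315,0,0,0.5],[0.0387,-0.0078,0.019,-0.315,0,0,0.5]])

```text
time: 5.53
tcp_pos: [645.0, -153.8, 110.5]
tcp_rot: [-0.35, 1.57, -0.298]
wrist_force: [-0.1, -1.0, -0.5]
grip_width: 65.7
```

```bash
python3 -c "
from h import *
print(get_obs()['qd'].round(3)); go(646.7,-155.7,50,1.63)"
```

```text
[ 0.003 -0.008 -0.002  0.001 -0.003 -0.009]
go [0.0605, -0.0019, 0.0015] [-0.007, 0.001, 0.0] j6 -1.92
```

move_arm(series=[[0.03,-0.0019,0.0015,-0.007,0,0,0.5],[0.05,-0.0019,0.0015,-0.007,0,0,0.5],[0.058,-0.0019,0.0015,-0.007,0,0,0.5],[0.059,-0.0019,0.0015,-0.007,0,0,0.5],[0.06,-0.0019,0.0015,-0.007,0,0,0.5],[0.06,-0.0019,0.0015,-0.007,0,0,0.5]])

```text
time: 6.03
tcp_pos: [647.0, -155.6, 50.7]
tcp_rot: [-0.34, 1.569, -0.279]
wrist_force: [-0.1, 0.0, -1.3]
grip_width: 65.8
```

```bash
python3 -c "
from h import *
go(646.7,-155.7,150,1.63)"
```

```text
go [-0.0993, -0.0001, -0.0002] [0.002, 0.002, 0.001] j6 -1.93
```

move_arm(series=[[0.0012,0,0,0,0,0,0.5],[0.0012,0,0,0,0,0,0.5],[0.0012,0,0,0,0,0,0.12],[0.0012,0,0,0,0,0,0.12],[0.0012,0,0,0,0,0,0.12],[0.0012,0,0,0,0,0,0.12],[-0.03,0,0,0,0,0,0.12],[-0.06,0,0,0,0,0,0.12],[-0.1,0,0,0,0,0,0.0],[-0.1,0,0,0,0,0,0.0]])

```text
time: 6.87
tcp_pos: [651.3, -157.1, 158.1]
tcp_rot: [-0.361, 1.557, -0.3]
wrist_force: [1.2, 0.2, 0.4]
grip_width: 85.3
```

```bash
python3 -c "
from h import *
go(423.5,167.5,110,-.36)"
```

```text
go [0.0436, 0.3381, -0.2081] [-1.15, 0.009, 0.012] j6 -1.93
```

move_arm(series=[[0.0,0.034,-0.021,-0.12,0,0,0],[0.0,0.068,-0.042,-0.24,0,0,0],[0.0,0.102,-0.063,-0.36,0,0,0],[0.01,0.136,-0.084,-0.48,0,0,0],[0.02,0.17,-0.105,-0.6,0,0,0],[0.03,0.204,-0.126,-0.72,0,0,0],[0.0436,0.238,-0.147,-0.84,0,0,0],[0.0436,0.272,-0.167,-0.96,0,0,0],[0.0436,0.305,-0.188,-1.07,0,0,0],[0.0436,0.3381,-0.2081,-1.15,0,0,0]])

```text
time: 7.7
tcp_pos: [416.4, 170.3, 105.9]
tcp_rot: [1.78, 1.571, 2.996]
wrist_force: [-0.1, 1.0, -0.3]
grip_width: 85.6
```

```bash
python3 - <<'E'
from h import *
T=vision.snapshot("top");S=vision.snapshot("scene")
x,y,w=626.,-137.4,.06; R=Rt.from_euler('z',w)
L=lambda cx,cy,a,b,z:[R.apply([cx+i*a/2,cy+j*b/2,0])+[x,y,z] for i,j in((-1,-1),(1,-1),(1,1),(-1,1))]
ims=[]
for p in(T,S):
    u=np.int32(proj(p,(626,-137,45))[0]); k=5.5; x0,y0=u-[35,35]
    im=cv2.resize(p["pixels"][y0:y0+70,x0:x0+70,::-1],None,fx=k,fy=k,interpolation=cv2.INTER_CUBIC)
    for q in(L(19.5,-19.5,33,66,89),L(0,0,90,125,45)): cv2.polylines(im,[np.int32(np.round((proj(p,q)-[x0,y0]+.5)*k*8))],True,(255,0,255),1,cv2.LINE_AA,3)
    ims.append(im)
cv2.imwrite("pics/p1.png",np.hstack(ims))
go(423.5,167.5,60,-.36)
E
```

```text
go [0.0458, -0.0112, -0.0011] [0.008, -0.0, -0.003] j6 -2.49
```

View pics/p1.png

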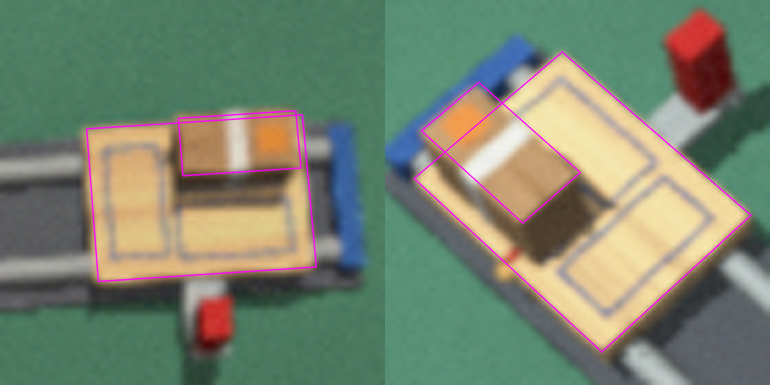

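Carton 1 sits in slot_b (top crop at (235,142), scene crop at (500,160)) and matches the predicted outline to about 1–2 mm. Next is carton 2.

move_arm(series=[[0.025,-0.0112,-0.0011,0.008,0,0,0],[0.0458,-0.0112,-0.0011,0.008,0,0,0],[0.0458,-0.0112,-0.0011,0.008,0,0,0],[0.0458,-0.0112,-0.0011,0.008,0,0,0]])

```text
time: 8.13
tcp_pos: [427.4, 163.5, 59.7]
tcp_rot: [2.255, 1.568, -2.826]
wrist_force: [-1.1, -0.2, 0.3]
grip_width: 85.3
```

```bash
python3 -c "
from h import *
print(get_obs()['qd'].round(3)); go(423.5,167.5,4,-.36)"
```

```text
[-0.002 -0.027 -0.019 -0.001  0.008 -0.   ]
go [0.0557, 0.005, 0.0024] [-0.008, -0.002, -0.002] j6 -2.5
```

move_arm(series=[[0.015,0.005,0.0024,-0.008,0,0,0],[0.035,0.005,0.0024,-0.008,0,0,0],[0.0555,0.005,0.0024,-0.008,0,0,0],[0.0555,0.005,0.0024,-0.008,0,0,0],[0.0555,0.005,0.0024,-0.008,0,0,0.4],[0.0555,0.005,0.0024,-0.008,0,0,0.4],[0.0555,0.005,0.0024,-0.008,0,0,0.5],[0.0555,0.005,0.0024,-0.008,0,0,0.5],[0.0555,0.005,0.0024,-0.008,0,0,0.5],[0.0555,0.005,0.0024,-0.008,0,0,0.5]])

```text
time: 8.97
tcp_pos: [425.4, 168.4, 6.0]
tcp_rot: [-0.983, 1.568, 0.228]
wrist_force: [0.1, -0.5, 6.5]
grip_width: 65.5
```

```bash
python3 -c "
from h import *
go(607.7,-158.1,150,1.63)"
```

```text
go [-0.1437, -0.2859, -0.2412] [1.152, 0.003, 0.001] j6 -2.5
```

move_arm(series=[[-0.04,0,0,0,0,0,0.5],[-0.08,-0.01,-0.01,0.06,0,0,0.5],[-0.12,-0.04,-0.035,0.18,0,0,0.5],[-0.1437,-0.07,-0.06,0.3,0,0,0.5],[-0.1437,-0.1,-0.085,0.42,0,0,0.5],[-0.1437,-0.13,-0.11,0.54,0,0,0.5],[-0.1437,-0.16,-0.135,0.66,0,0,0.5],[-0.1437,-0.19,-0.16,0.78,0,0,0.5],[-0.1437,-0.22,-0.185,0.9,0,0,0.5],[-0.1437,-0.25,-0.21,1.02,0,0,0.5]])

```text
time: 9.8
tcp_pos: [584.4, -117.8, 148.8]
tcp_rot: [1.229, 1.571, 1.414]
wrist_force: [-0.2, 1.0, -1.0]
grip_width: 65.6
```

```bash
python3 -c "
from h import *
go(608.2,-158.1,112,1.63)"
```

```text
go [0.0368, -0.0439, 0.016] [0.126, 0.0, -0.0] j6 -2.03
```

move_arm(series=[[0.0,-0.0389,0.011,0.12,0,0,0.5],[0.03,-0.0389,0.011,0.126,0,0,0.5],[0.0368,-0.0389,0.011,0.126,0,0,0.5],[0.0368,-0.0389,0.011,0.126,0,0,0.5],[0.0368,-0.0389,0.011,0.126,0,0,0.5],[0.0368,-0.0389,0.011,0.126,0,0,0.5]])

```text
time: 10.3
tcp_pos: [602.3, -151.2, 112.6]
tcp_rot: [0.034, 1.57, 0.1]
wrist_force: [0.5, -0.5, -1.5]
grip_width: 65.4
```

```bash
python3 -c "
from h import *
print(get_obs()['qd'].round(3)); go(608.2,-158.1,52,1.63)"
```

```text
[ 0.006 -0.011 -0.012 -0.002 -0.006  0.001]
go [0.0606, -0.0073, 0.0054] [0.007, 0.0, -0.0] j6 -1.95
```

move_arm(series=[[0.0,-0.0073,0.0054,0.007,0,0,0.5],[0.02,-0.0073,0.0054,0.007,0,0,0.5],[0.04,-0.0073,0.0054,0.007,0,0,0.5],[0.055,-0.0073,0.0054,0.007,0,0,0.5],[0.059,-0.0073,0.0054,0.007,0,0,0.5],[0.06,-0.0073,0.0054,0.007,0,0,0.5],[0.06,-0.0073,0.0054,0.007,0,0,0.5],[0.06,-0.0073,0.0054,0.007,0,0,0.5]])

```text
time: 10.97
tcp_pos: [609.5, -159.3, 53.2]
tcp_rot: [-0.405, 1.568, -0.347]
wrist_force: [0.4, 0.1, -2.2]
grip_width: 65.3
```

```bash
python3 -c "
from h import *
go(608.2,-158.1,51,1.63)"
```

```text
go [0.0022, 0.0013, -0.0013] [-0.001, 0.003, 0.001] j6 -1.95
```

move_arm(series=[[0.0,0.0012,-0.0012,0,0,0,0.5],[0.002,0.0012,-0.0012,0,0,0,0.5],[0.0022,0.0012,-0.0012,0,0,0,0.5],[0.0022,0.0012,-0.0012,0,0,0,0.12],[0.0022,0.0012,-0.0012,0,0,0,0.12],[0.0022,0.0012,-0.0012,0,0,0,0.12],[0.0022,0.0012,-0.0012,0,0,0,0.12],[-0.03,0.0012,-0.0012,0,0,0,0.12],[-0.06,0.0012,-0.0012,0,0,0,0.12],[-0.1,0.0012,-0.0012,0,0,0,0.0]])

```text
time: 11.8
tcp_pos: [605.0, -157.3, 150.1]
tcp_rot: [2.771, 1.565, 2.829]
wrist_force: [0.0, -0.8, 0.6]
grip_width: 84.5
```

```bash
python3 -c "
from h import *
print(get_obs()['grip_width'])
go(450.6,258.3,110,-.12)"
```

```text
84.48373543470852
go [0.0418, 0.4238, -0.1297] [-1.393, -0.003, -0.006] j6 -1.95
```

move_arm(series=[[0.0,0.03,-0.01,0.12,0,0,0],[0.0,0.06,-0.02,0.24,0,0,0],[0.0,0.09,-0.03,0.36,0,0,0],[0.0,0.12,-0.04,0.48,0,0,0],[0.0,0.15,-0.05,0.6,0,0,0],[0.0,0.18,-0.06,0.72,0,0,0],[0.0,0.21,-0.07,0.84,0,0,0],[0.0,0.24,-0.08,0.96,0,0,0],[0.0,0.27,-0.09,1.08,0,0,0],[0.0,0.3,-0.1,1.2,0,0,0]])

```text
time: 12.63
tcp_pos: [488.9, 137.0, 151.8]
tcp_rot: [1.522, 1.571, 0.374]
wrist_force: [0.1, 0.3, 0.2]
grip_width: 85.3
```

```bash
python3 - <<'E'
from h import *
T=vision.snapshot("top");S=vision.snapshot("scene")
x,y,w=626.,-137.4,.06; R=Rt.from_euler('z',w)
L=lambda cx,cy,a,b,z:[R.apply([cx+i*a/2,cy+j*b/2,0])+[x,y,z] for i,j in((-1,-1),(1,-1),(1,1),(-1,1))]
ims=[]
for p in(T,S):
    u=np.int32(proj(p,(626,-137,45))[0]); k=5.5; x0,y0=u-[35,35]
    im=cv2.resize(p["pixels"][y0:y0+70,x0:x0+70,::-1],None,fx=k,fy=k,interpolation=cv2.INTER_CUBIC)
    for q in(L(19.5,-19.5,33,66,89),L(-19.5,-19.5,33,66,89),L(0,36,66,33,45)): cv2.polylines(im,[np.int32(np.round((proj(p,q)-[x0,y0]+.5)*k*8))],True,(255,0,255),1,cv2.LINE_AA,3)
    ims.append(im)
cv2.imwrite("pics/p2.png",np.hstack(ims))
go(450.6,258.3,80,-.12)
E
```

```text
go [0.0719, 0.0164, -0.1234] [0.55, -0.002, 0.002] j6 -0.24
```

View pics/p2.png

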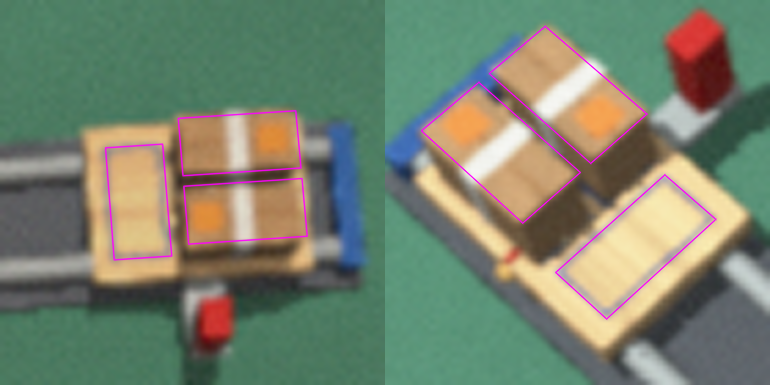

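Cartons 1 and 2 sit in slots b and a (top crop at (240,145) and (245,212)), with a clear gap between them. Next is carton 3.

move_arm(series=[[0.02,0.0164,-0.03,0.12,0,0,0],[0.04,0.0164,-0.06,0.24,0,0,0],[0.06,0.0164,-0.09,0.36,0,0,0],[0.07,0.0164,-0.12,0.48,0,0,0],[0.07,0.0164,-0.12,0.52,0,0,0],[0.07,0.0164,-0.12,0.52,0,0,0],[0.07,0.0164,-0.12,0.52,0,0,0],[0.07,0.0164,-0.12,0.52,0,0,0]])

```text
time: 13.4
tcp_pos: [455.7, 251.1, 82.1]
tcp_rot: [1.695, 1.57, 0.035]
wrist_force: [-0.6, 0.6, -0.7]
grip_width: 85.8
```

```bash
python3 -c "
from h import *
print(get_obs()['tcp_pos'],get_obs()['qd'].round(3)); go(450.6,258.3,4,-.12)"
```

```text
[455.73258403 251.10490217  82.07590658] [-0.008 -0.007 -0.001  0.003 -0.     0.01 ]
go [0.0781, -0.0059, -0.0067] [0.03, -0.0, -0.001] j6 0.51
```

move_arm(series=[[0.01,-0.0059,-0.0067,0.03,0,0,0],[0.04,-0.0059,-0.0067,0.03,0,0,0],[0.07,-0.0059,-0.0067,0.03,0,0,0],[0.077,-0.0059,-0.0067,0.03,0,0,0],[0.077,-0.0059,-0.0067,0.03,0,0,0],[0.077,-0.0059,-0.0067,0.03,0,0,0.4],[0.077,-0.0059,-0.0067,0.03,0,0,0.5],[0.077,-0.0059,-0.0067,0.03,0,0,0.5],[0.077,-0.0059,-0.0067,0.03,0,0,0.5],[0.077,-0.0059,-0.0067,0.03,0,0,0.5]])

```text
time: 14.23
tcp_pos: [450.7, 259.3, 6.2]
tcp_rot: [2.059, 1.568, 0.368]
wrist_force: [0.2, -1.1, 7.0]
grip_width: 65.6
```

```bash
python3 -c "
from h import *
go(623.8,-101.4,150,.06)"
```

```text
go [-0.1437, 0.2157, 0.337] [-0.181, -0.001, -0.003] j6 0.56
```

move_arm(series=[[-0.04,0,0,0,0,0,0.5],[-0.075,0.01,0.015,0,0,0,0.5],[-0.105,0.025,0.04,-0.03,0,0,0.5],[-0.13,0.043,0.068,-0.06,0,0,0.5],[-0.1437,0.063,0.099,-0.1,0,0,0.5],[-0.1437,0.084,0.132,-0.14,0,0,0.5],[-0.1437,0.105,0.165,-0.18,0,0,0.5],[-0.1437,0.126,0.198,-0.18,0,0,0.5],[-0.1437,0.147,0.231,-0.18,0,0,0.5],[-0.1437,0.168,0.264,-0.18,0,0,0.5]])

```text
time: 15.07
tcp_pos: [584.5, -25.1, 148.8]
tcp_rot: [2.045, 1.57, 0.533]
wrist_force: [-0.4, 1.0, -1.2]
grip_width: 65.1
```

```bash
python3 -c "
from h import *
go(623.8,-100.6,115,.06)"
```

```text
go [0.0338, 0.0348, 0.0777] [-0.001, -0.0, -0.0] j6 -0.17
```

move_arm(series=[[0.0,0.013,0.03,0,0,0,0.5],[0.0,0.025,0.055,0,0,0,0.5],[0.02,0.031,0.07,0,0,0,0.5],[0.0338,0.031,0.07,0,0,0,0.5],[0.0338,0.031,0.07,0,0,0,0.5],[0.0338,0.031,0.07,0,0,0,0.5],[0.0338,0.031,0.07,0,0,0,0.5]])

```text
time: 15.65
tcp_pos: [619.2, -90.9, 115.1]
tcp_rot: [3.139, 1.571, 1.628]
wrist_force: [-0.6, 0.6, -0.8]
grip_width: 65.1
```

```bash
python3 -c "
from h import *
print(get_obs()['qd'].round(3)); go(623.8,-100.6,52.5,.06)"
```

```text
[ 0.008 -0.014 -0.011 -0.002 -0.004  0.   ]
go [0.0626, 0.004, 0.01] [-0.0, -0.0, -0.0] j6 -0.27
```

move_arm(series=[[0.0,0.004,0.01,0,0,0,0.5],[0.005,0.004,0.01,0,0,0,0.5],[0.01,0.004,0.01,0,0,0,0.5],[0.01,0.004,0.01,0,0,0,0.5]])

```text
time: 15.98
tcp_pos: [623.4, -100.9, 103.9]
tcp_rot: [-1.91, 1.569, 2.861]
wrist_force: [-0.3, 0.2, -0.7]
grip_width: 65.2
```

```bash
python3 -c "
from h import *
print(get_obs()['qd'].round(3)); go(623.8,-100.6,52.5,.06)"
```

```text
[ 0.003 -0.002  0.002  0.001  0.018 -0.001]
go [0.0514, 0.0005, -0.0003] [-0.001, -0.0, 0.001] j6 -0.29
```

move_arm(series=[[0.02,0,0,0,0,0,0.5],[0.035,0,0,0,0,0,0.5],[0.047,0,0,0,0,0,0.5],[0.0505,0,0,0,0,0,0.5],[0.0515,0,0,0,0,0,0.5],[0.0515,0,0,0,0,0,0.5],[0.0515,0,0,0,0,0,0.5]])

```text
time: 16.57
tcp_pos: [624.7, -101.3, 53.8]
tcp_rot: [1.276, 1.569, -0.235]
wrist_force: [0.6, -0.2, -1.0]
grip_width: 65.8
```

```bash
python3 -c "
from h import *
go(623.8,-100.6,51.2,.06)"
```

```text
go [0.0026, -0.0008, -0.0008] [-0.001, 0.0, -0.001] j6 -0.29
```

move_arm(series=[[0.001,-0.0008,-0.0008,0,0,0,0.5],[0.0026,-0.0008,-0.0008,0,0,0,0.5],[0.0026,-0.0008,-0.0008,0,0,0,0.5],[0.0026,-0.0008,-0.0008,0,0,0,0.12],[0.0026,-0.0008,-0.0008,0,0,0,0.12],[0.0026,-0.0008,-0.0008,0,0,0,0.12],[0.0026,-0.0008,-0.0008,0,0,0,0.12],[-0.03,-0.0008,-0.0008,0,0,0,0.12],[-0.06,-0.0008,-0.0008,0,0,0,0.12],[-0.1,-0.0008,-0.0008,0,0,0,0.12]])

```text
time: 17.4
tcp_pos: [621.2, -100.1, 151.7]
tcp_rot: [-1.858, 1.565, 2.914]
wrist_force: [0.6, -0.8, -0.8]
grip_width: 75.2
```

```bash
python3 -c "
from h import *
print(get_obs()['grip_width'])
go(547.8,-142.1,130,1.63)"
```

```text
75.1562601270822
go [0.022, -0.0756, 0.0377] [1.57, 0.003, 0.006] j6 -0.29
```

move_arm(series=[[0.0,-0.007,0.003,0.12,0,0,0.1],[0.0,-0.014,0.006,0.24,0,0,0.1],[0.0,-0.022,0.01,0.36,0,0,0.1],[0.0,-0.03,0.014,0.48,0,0,0.1],[0.0,-0.038,0.018,0.6,0,0,0.1],[0.0,-0.046,0.022,0.72,0,0,0.1],[0.0,-0.054,0.026,0.84,0,0,0.1],[0.0,-0.062,0.03,0.96,0,0,0.1],[0.0,-0.07,0.034,1.08,0,0,0.1],[0.0,-0.075,0.037,1.2,0,0,0.1]])

```text
time: 18.23
tcp_pos: [549.5, -142.1, 153.1]
tcp_rot: [-0.466, 1.57, 3.1]
wrist_force: [0.5, -0.0, -0.9]
grip_width: 76.7
```

```bash
python3 -c "
from h import *
go(547.8,-142.1,130,1.63)"
```

```text
go [0.0231, -0.0007, 0.0015] [0.364, 0.001, 0.0] j6 0.82
```

move_arm(series=[[0.01,0,0.0015,0.12,0,0,0.1],[0.02,0,0.0015,0.24,0,0,0.1],[0.0231,0,0.0015,0.34,0,0,0.1],[0.0231,0,0.0015,0.34,0,0,0.1],[0.0231,0,0.0015,0.34,0,0,0.1],[0.0231,0,0.0015,0.34,0,0,0.1]])

```text
time: 18.73
tcp_pos: [549.4, -142.5, 130.3]
tcp_rot: [2.717, 1.57, -0.332]
wrist_force: [-0.7, -0.3, -0.0]
grip_width: 76.8
```

```bash
python3 - <<'E'
from h import *
T=vision.snapshot("top");S=vision.snapshot("scene")
x,y,w=626.,-137.4,.06; R=Rt.from_euler('z',w)
L=lambda cx,cy,a,b,z:[R.apply([cx+i*a/2,cy+j*b/2,0])+[x,y,z] for i,j in((-1,-1),(1,-1),(1,1),(-1,1))]
ims=[]
for p in(T,S):
    u=np.int32(proj(p,(626,-137,45))[0]); k=5.5; x0,y0=u-[35,35]
    im=cv2.resize(p["pixels"][y0:y0+70,x0:x0+70,::-1],None,fx=k,fy=k,interpolation=cv2.INTER_CUBIC)
    for q in(L(19.5,-19.5,33,66,89),L(-19.5,-19.5,33,66,89),L(0,36,66,33,89)): cv2.polylines(im,[np.int32(np.round((proj(p,q)-[x0,y0]+.5)*k*8))],True,(255,0,255),1,cv2.LINE_AA,3)
    ims.append(im)
cv2.imwrite("pics/p3.png",np.hstack(ims))
print([(np.round(d["point"],1).tolist(),round(d["confidence"],2)) for d in nets.landmark_of("post_grip",S)],proj(S,(547.8,-142.1,73)))
go(547.8,-142.1,55,1.63)
E
```

```text
[([204.0, 162.5], 0.72)] [[203.76446444 162.12228229]]
go [0.0754, -0.0006, 0.0017] [0.032, -0.001, -0.0] j6 1.15
```

View pics/p3.png

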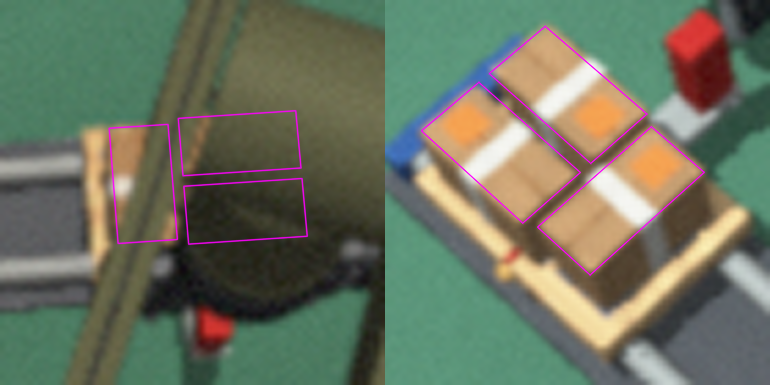

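All three cartons are in their outlines (scene crop, tops at (500,155), (570,95) and (625,200)). Now grip the post.

move_arm(series=[[0.02,0,0.0017,0.03,0,0,0.1],[0.05,0,0.0017,0.03,0,0,0.1],[0.074,0,0.0017,0.03,0,0,0.1],[0.074,0,0.0017,0.03,0,0,0.1],[0.074,0,0.0017,0.03,0,0,0.6],[0.074,0,0.0017,0.03,0,0,0.75],[0.074,0,0.0017,0.03,0,0,0.9],[0.074,0,0.0017,0.03,0,0,0.9],[0.074,0,0.0017,0.03,0,0,0.9],[0.074,0,0.0017,0.03,0,0,0.9]], newtons=70)

```text
time: 19.72
tcp_pos: [548.5, -142.8, 57.6]
tcp_rot: [2.83, 1.568, -0.251]
wrist_force: [-0.9, 0.9, 5.3]
grip_width: 16.7
```

```bash
python3 - <<'E'
from h import *
S=vision.snapshot("scene"); o=get_obs(); print(o["time"],o["tcp_pos"],o["wrist_force"],o["grip_width"])
pt=[(np.round(d["point"],1).tolist(),round(d["confidence"],2)) for d in nets.landmark_of("pointer",S)+nets.landmark_of("notch",S)]; print(pt)
P=ray(S,pt[0][0],45); N=ray(S,pt[-1][0],45); print("ptr",P,"notch",N)
d=np.array([-np.sin(.06),np.cos(.06),0]); print("along",(N-P)@d)
M=Rt.from_euler('xyz',o["tcp_rot"]).as_matrix(); print("tool axes of slide dir",M.T@d, "x-across",M.T@np.array([np.cos(.06),np.sin(.06),0]))
E
```

```text
19.7667 [ 548.46759728 -142.82007337   57.64314069] [-0.9069045   1.30952336  5.58542676] 17.0636804423852
[([167.4, 197.9], 0.96), ([239.9, 268.6], 0.81)]
ptr [ 668.67726156 -141.51665704   45.        ] notch [660.44655597 109.36880503  45.        ]
along 250.9275497812277
tool axes of slide dir [-9.27264770e-04 -9.99999569e-01  3.74358593e-05] x-across [ 2.76953654e-03 -4.00038266e-05 -9.99996164e-01]
```

move_arm(series=[[0,-0.002,0,0,0,0,0.9],[0,-0.006,0,0,0,0,0.9],[0,-0.012,0,0,0,0,0.9],[0,-0.02,0,0,0,0,0.9],[0,-0.029,0,0,0,0,0.9],[0,-0.038,0,0,0,0,0.9],[0,-0.047,0,0,0,0,0.9],[0,-0.056,0,0,0,0,0.9],[0,-0.065,0,0,0,0,0.9],[0,-0.074,0,0,0,0,0.9]])

```text
time: 20.7
tcp_pos: [543.9, -69.4, 57.6]
tcp_rot: [2.495, 1.567, -0.586]
wrist_force: [-0.8, -2.1, 7.1]
grip_width: 17.3
```

move_arm(series=[[0,-0.009,0,0,0,0,0.9],[0,-0.018,0,0,0,0,0.9],[0,-0.027,0,0,0,0,0.9],[0,-0.036,0,0,0,0,0.9],[0,-0.045,0,0,0,0,0.9],[0,-0.054,0,0,0,0,0.9],[0,-0.063,0,0,0,0,0.9],[0,-0.072,0,0,0,0,0.9],[0,-0.081,0,0,0,0,0.9],[0,-0.09,0,0,0,0,0.9]])

```text
time: 21.53
tcp_pos: [538.3, 20.7, 57.6]
tcp_rot: [2.562, 1.568, -0.52]
wrist_force: [-1.3, -2.5, 8.0]
grip_width: 16.9
```

move_arm(series=[[0,-0.009,0,0,0,0,0.9],[0,-0.018,0,0,0,0,0.9],[0,-0.027,0,0,0,0,0.9],[0,-0.035,0,0,0,0,0.9],[0,-0.042,0,0,0,0,0.9],[0,-0.048,0,0,0,0,0.9],[0,-0.053,0,0,0,0,0.9],[0,-0.056,0,0,0,0,0.9],[0,-0.058,0,0,0,0,0.9],[0,-0.058,0,0,0,0,0.9]])

```text
time: 22.37
tcp_pos: [534.7, 79.2, 57.6]
tcp_rot: [3.015, 1.569, -0.066]
wrist_force: [-2.8, 0.6, 7.9]
grip_width: 17.4
```

```bash
cat > near.py <<'E'
from h import *
import sys
T=vision.snapshot("top");S=vision.snapshot("scene"); o=get_obs(); print(o["tcp_pos"],o["wrist_force"],o["grip_width"])
ims=[]
for p in(S,T):
    a=nets.landmark_of("pointer",p)[:1]; b=nets.landmark_of("notch",p)[:1]
    print([(np.round(d["point"],1).tolist(),round(d["confidence"],2)) for d in a+b])
    if a and b: print("gap along", (ray(p,b[0]["point"],45)-ray(p,a[0]["point"],45))@np.array([-np.sin(.062),np.cos(.062),0]))
    u=np.int32(proj(p,(650,112,45))[0]); k=6.5; x0,y0=u-[30,30]
    ims.append(cv2.resize(p["pixels"][y0:y0+60,x0:x0+60,::-1],None,fx=k,fy=k,interpolation=cv2.INTER_CUBIC))
cv2.imwrite(sys.argv[1],np.hstack(ims))
E
python3 near.py pics/n1.png
```

```text
[534.67376605  79.24243196  57.61898908] [-1.75598707  0.14542707  7.85871619] 17.067315379966892
[([233.5, 260.4], 0.87), ([243.6, 271.2], 0.75)]
gap along 33.73397464515777
[]
```

View pics/n1.png

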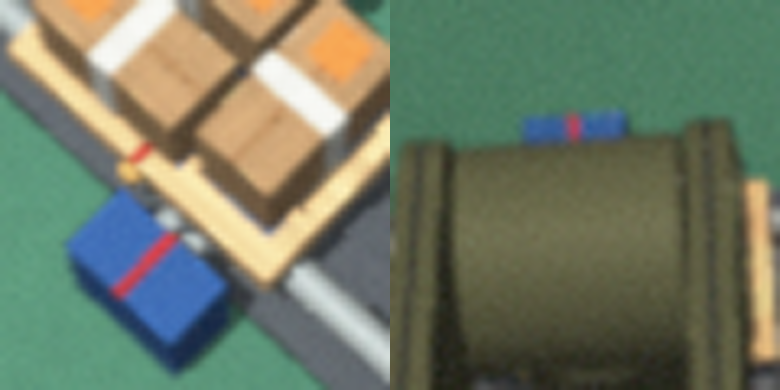

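Scene crop: the pointer is at (140,153) and the block's red line at (175,238), about 30 mm ahead. The cartons are undisturbed. Now advance slowly, watching the force.

move_arm(series=[[0,-0.002,0,0,0,0,0.9],[0,-0.004,0,0,0,0,0.9],[0,-0.006,0,0,0,0,0.9],[0,-0.008,0,0,0,0,0.9],[0,-0.01,0,0,0,0,0.9],[0,-0.012,0,0,0,0,0.9],[0,-0.013,0,0,0,0,0.9],[0,-0.014,0,0,0,0,0.9],[0,-0.015,0,0,0,0,0.9],[0,-0.016,0,0,0,0,0.9]])

```text
time: 23.5
tcp_pos: [533.7, 94.5, 57.6]
tcp_rot: [2.74, 1.569, -0.341]
wrist_force: [-2.1, -3.6, 7.4]
grip_width: 17.3
```

move_arm(series=[[0,-0.001,0,0,0,0,0.9],[0,-0.002,0,0,0,0,0.9],[0,-0.003,0,0,0,0,0.9]])

```text
time: 23.75
tcp_pos: [533.5, 97.1, 57.6]
tcp_rot: [2.411, 1.568, -0.67]
wrist_force: [-1.3, -5.7, 7.6]
grip_width: 17.4
```

move_arm(series=[[0,-0.001,0,0,0,0,0.9],[0,-0.002,0,0,0,0,0.9],[0,-0.003,0,0,0,0,0.9]])

```text
time: 24.0
tcp_pos: [533.4, 98.6, 57.6]
tcp_rot: [1.994, 1.567, -1.086]
wrist_force: [-1.9, -9.0, 8.7]
grip_width: 17.2
```

move_arm(series=[[0,-0.001,0,0,0,0,0.9],[0,-0.002,0,0,0,0,0.9]])

```text
time: 24.17
tcp_pos: [533.3, 101.2, 57.6]
tcp_rot: [2.168, 1.568, -0.913]
wrist_force: [-1.3, -5.4, 8.1]
grip_width: 17.2
```

move_arm(series=[[0,-0.001,0,0,0,0,0.9],[0,-0.002,0,0,0,0,0.9]])

```text
time: 24.33
tcp_pos: [533.1, 103.7, 57.6]
tcp_rot: [2.351, 1.568, -0.731]
wrist_force: [-1.9, -3.6, 8.7]
grip_width: 17.2
```

move_arm(series=[[0,-0.001,0,0,0,0,0.9],[0,-0.002,0,0,0,0,0.9]])

```text
time: 24.5
tcp_pos: [533.0, 106.2, 57.6]
tcp_rot: [2.582, 1.569, -0.5]
wrist_force: [-1.3, -1.6, 8.5]
grip_width: 17.6
```

move_arm(series=[[0,-0.0005,0,0,0,0,0.9],[0,-0.001,0,0,0,0,0.9],[0,-0.001,0,0,0,0,0.9]])

```text
time: 24.75
tcp_pos: [532.9, 107.8, 57.6]
tcp_rot: [2.962, 1.569, -0.119]
wrist_force: [-2.6, -0.4, 7.0]
grip_width: 16.7
```

```bash
python3 near.py pics/n2.png
```

```text
[532.89014423 107.78644814  57.6315864 ] [-1.02548445 -0.71604149  7.53246258] 16.946388878680995
[([244.7, 266.2], 0.7), ([242.1, 269.5], 0.76)]
gap along 0.9512314456993474
[([214.1, 152.9], 0.63)]
```

View pics/n2.png

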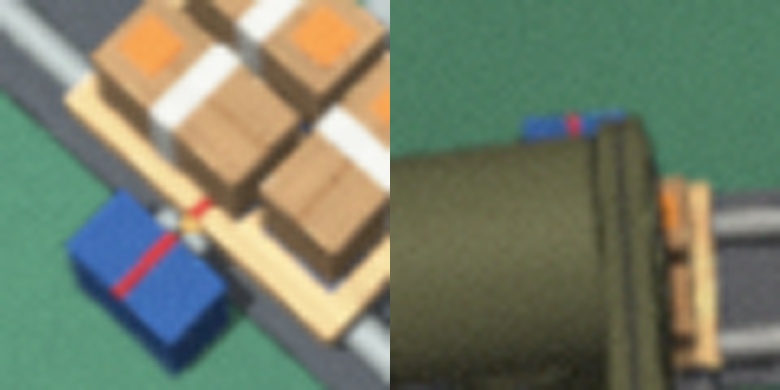

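The pointer (200,207) is nearly abreast of the block line (175,240), with the ball between the ridges and possibly 1–2 mm short. I'll feel for the far side of the notch.

move_arm(series=[[0,-0.0005,0,0,0,0,0.9],[0,-0.001,0,0,0,0,0.9],[0,-0.001,0,0,0,0,0.9]])

```text
time: 25.3
tcp_pos: [532.9, 108.6, 57.6]
tcp_rot: [2.796, 1.569, -0.285]
wrist_force: [-2.0, -1.4, 8.1]
grip_width: 17.0
```

move_arm(series=[[0,-0.0005,0,0,0,0,0.9],[0,-0.001,0,0,0,0,0.9],[0,-0.001,0,0,0,0,0.9]])

```text
time: 25.55
tcp_pos: [532.8, 109.0, 57.6]
tcp_rot: [2.423, 1.568, -0.658]
wrist_force: [-1.6, -3.8, 8.5]
grip_width: 16.9
```

```bash
python3 - <<'E'
from h import *
S=vision.snapshot("scene"); o=get_obs(); print(o["tcp_pos"],o["wrist_force"])
# red lines: subpixel centroids of red pixels near pointer and block
px=S["pixels"].astype(float); red=np.clip(px[...,0]-1.6*np.maximum(px[...,1],px[...,2]),0,None)
u=np.int32(proj(S,(650,112,45))[0]); x0,y0=u-30
sub=red[y0:y0+60,x0:x0+60]; n,l,s,c=cv2.connectedComponentsWithStats((sub>15).astype(np.uint8))
d=np.array([-np.sin(.062),np.cos(.062),0])
for i in range(1,n):
    if s[i,4]<3: continue
    w=sub*(l==i); yy,xx=np.mgrid[:60,:60]; q=np.array([(w*xx).sum(),(w*yy).sum()])/w.sum()+[x0,y0]
    print(s[i,4],q.round(1),[(z,ray(S,q,z).round(1).tolist(),round(ray(S,q,z)@d,1)) for z in(45,50)])
E
```

```text
[532.8252845  108.98264321  57.62384037] [-1.64242251 -4.58452545  7.647878  ]
6 [244.9 267.8] [(45, [651.2, 115.8, 45.0], np.float64(75.2)), (50, [652.1, 117.0, 50.0], np.float64(76.4))]
12 [236.  276.1] [(45, [678.2, 115.9, 45.0], np.float64(73.7)), (50, [679.0, 117.1, 50.0], np.float64(74.8))]
```

move_arm(series=[[0,0.0006,0,0,0,0,0.9],[0,0.0006,0,0,0,0,0.9],[0,0.0006,0,0,0,0,0.9],[0,0.0006,0,0,0,0,0.9]])

```text
time: 25.93
tcp_pos: [532.8, 108.9, 57.6]
tcp_rot: [2.798, 1.569, -0.283]
wrist_force: [-1.1, -2.0, 8.4]
grip_width: 17.2
```

```bash
python3 - <<'E'
from h import *
S=vision.snapshot("scene"); o=get_obs(); print(o["time"],o["tcp_pos"],o["wrist_force"],o["grip_width"],o["qd"].round(3))
R=Rt.from_euler('z',.062); c=np.array([626-15.6,-137.4+251.2]); ms=[]
L=lambda cx,cy,a,b,z:[R.apply([cx+i*a/2,cy+j*b/2,0])+[c[0],c[1]-1.5,z] for i,j in((-1,-1),(1,-1),(1,1),(-1,1))]
u=np.int32(proj(S,(620,105,45))[0]); x0,y0=u-[50,45]; k=6
im=cv2.resize(S["pixels"][y0:y0+90,x0:x0+100,::-1],None,fx=k,fy=k,interpolation=cv2.INTER_CUBIC)
for q in(L(19.5,-19.5,33,66,89),L(-19.5,-19.5,33,66,89),L(0,36,66,33,89),L(0,0,90,125,45)): cv2.polylines(im,[np.int32(np.round((proj(S,q)-[x0,y0]+.5)*k*8))],True,(255,0,255),1,cv2.LINE_AA,3)
cv2.imwrite("pics/fin.png",im)
E
```

```text
25.9833 [532.83252237 108.93397354  57.64256629] [-2.22323678 -1.80229245  8.56218559] 17.25216377907038 [-0.    -0.001  0.     0.     0.001  0.   ]
```

View pics/fin.png

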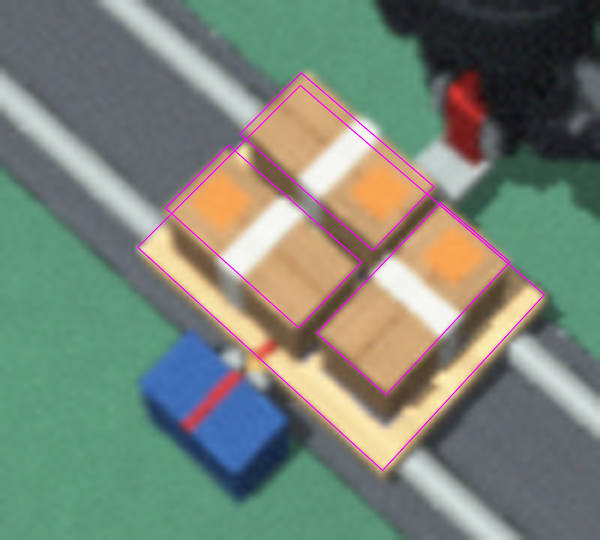

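The final view shows all three cartons in their places, the pointer (265,350) in line with the block's red line (210,400), and the post held at (465,120). I'm handing in.

```bash
python3 -c "
from cell import env,get_obs
print(env.finish_job()); print(get_obs()['tcp_pos'],get_obs()['grip_width'])"
```

```text
the job is handed in; nothing more can be done
None
the job is handed in; nothing more can be done
```

The three cartons are flat and upright in slots b, a and c, placed in that order. I then slid the pallet by its red post into the notch and handed in at about 26 s with the post still gripped. I never went near the bottle, screwdriver or cup.

**Last checks:**
- **Notch:** The resistance rose to about 9 N at the first ridge, fell away, then rose again on the far side. The measured offset between the pointer and the block's line was about 0.4 mm.
- **Cartons:** They matched the predicted outlines to about 1–2 mm, with clear gaps between them.
- **Grip:** The width read 17.2 mm on the 18 mm post, at 70 N.

**Disagreements:**
- The two cameras differed by about 3.5 mm in y, so I averaged them.
- Close to the stop, the network put the remaining distance at about 34 mm, but my box fits and the force readings gave about 29 mm. I went by the fits and the forces.
- The arm hid the top view at the end, so the final check used the scene camera only.

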